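# Slide the sample carrier home in the colour reader

### The arm

A 6-joint arm with a two-finger parallel gripper is mounted at the origin on the work surface. World frame = base frame: x ahead of the robot, y to its left, z up, the work surface at z = 0. Lengths are in mm, angles in rad, forces in N, time in s.
With the tool pointing down it reaches from about 275 to 975 mm from the base axis. Payload 8.4 kg.
Tool frame: the origin (TCP) lies on the front face of the gripper's body, between the roots of the fingers; the fingertips stand 88 mm ahead of it and the grasp point (between the pads) lies 69 mm ahead of it; z points along the fingers, y is the direction in which the jaws open and shut (so a half turn about z gives the same grasp; the last joint's range is limited). The gripper opens to 92 mm and grips with 3 to 60 N. Pads are 20 mm wide; open, the fingers measure 128 mm over their backs; the gripper's body (75 mm by 189 mm) begins 69 mm behind the grasp point.
Start: joints at [1.261, 0.353, 1.633, -0, 1.155, -0.002], TCP at [189.35, 595.63, 302.683] pointing down, gripper open.
Joint ranges: [-2.63, 2.63], [-0.92, 2.1], [0.06, 2.66], [-1.3, 4.44], [0, 2.69], [-3.02, 3.02]. Speed limits (rad/s): [2.22, 2.22, 2.79, 3.14, 3.14, 3.14].

### API

Orientations are given as a rotation vector (axis times angle).
In Python, from station import monitor, read_camera, camera_info, env gives the robot as it stands. The module is installed in compiled form; this text tells all that it offers.
- The arm moves only by the tool apply_moves, never from a script. Its argument "rows" is a list of rows, each a list of 5 numbers: the closure, from 0 (fully open) to 1 (shut), then the shift along the tool's x, y, z in m, then the turn about the tool's z in rad. In form: [[grip, x, y, z, twist], ...]. A call has 1 to 8 rows; each row is the pose to reach, as a shift and turn from the pose commanded when the call began, along the tool's axes at that moment; what a row does not reach only later rows make up. A row lasts 1/8 s, in which the tool goes at most 62.5 mm and 10.7 degrees, less where a joint would pass 70% of its speed; a pose out of reach is approached as far as the arm can. A call with a gripper value outside its range is refused whole. The fingers move at their own pace and stop on an object; "newtons" is the grip in N (left out, the last holds). Time passes only in rows, so rows that repeat a pose let the fingers close. It gives the time, the measured TCP pose, the force and the opening at its end, in the units of the state.
- monitor.get_state(): the state, without advancing time (a new reading comes with each control period).
- read_camera(name): name is "scene" or "side" or "wrist"; returns the picture (400x640x3 uint8, red, green, blue); there is no depth.
- camera_info(name): a dict with "fx", "fy", "cx", "cy" (pixels), "distortion" ([k1, k2, p1, p2, k3] as OpenCV has them; the pictures are not rectified), "R" (3x3) and "t" (3): a world point X has camera coordinates R X + t. Camera axes: x right, y down, z forward; pixel columns grow to the right and rows downward; lengths in mm; the calibration is good to about 2 mm. A picture is of the moment at which its call begins: read the wrist's pose just before it. camera_info takes no time and is no camera call; for the wrist camera it gives the pose at the moment of the call.
- env.job_done(): hands the job in, once; it reports no verdict.
The state is a dict: "time": time; "joints": joint angles; "joint_velocities": joint speeds; "joint_torque": joint torques, N m; "position": TCP position; "eef_rot": TCP orientation; "ft_force": force on the tool from outside, world axes, zero at the start; "ft_torque": the same for the moment, N m; "finger_gap": finger opening in mm.
Only numpy, scipy, OpenCV 4.12 (cv2) and the standard library are available. Lean on these libraries where they do the work, as an engineer would, in place of code of your own. Each camera call takes 0.05 s, during which the arm holds its last target.

### The job

Push the steel sample carrier along the L-shaped slot of the colour reader: along the first leg to the corner, then along the second leg until it is fully home at the end of the slot in front of the lens. Push only on the steel disc and keep off the jar on it; the carrier stays flat on the plate with its pin in the slot, never lifted or tipped. Leave everything else on the bench where it is.

Things in the scene. Friction and masses are not known exactly. Their poses are not given: they have to be found in the camera images.
- reader: Colour reader, fixed, placed and turned anew each time (up to 40 degrees): grey metal guide plate, top 22 mm above the table, with an L-shaped slot 17 wide, 18 deep. Origin on the table surface; the plate spans its own x -125 to 105, y -95 to 175 mm. White reader head with lens on the plate, 70 mm high from the table, x -20 to 105, y 92 to 175 mm.
- corner (a point): Corner of the slot, on the plate top (22 mm above the table), at x 45, y -35 mm of the reader; axes as the reader. The first leg runs along the reader's +x from pin centre (-60,-35) to here and ends here. Across the slot the pin has 2 mm of play either way.
- home (a point): End of the second leg, on the plate top, at x 45, y 45 mm of the reader; axes as the reader. The second leg runs along the reader's +y from the corner to here. With the pin against the slot's end the carrier's centre is over this point: fully home, a 7 mm gap left between disc and reader head.
- carrier: Sample carrier, loose: a steel disc 80 mm across, 14 thick, lying flat on the plate; under its centre a pin 13 thick, 14 long runs in the slot. Origin at the centre of the disc's underside. 0.45 to 0.8 kg with its jar; sliding takes about 2 to 8 N. It starts in the first third of the first leg; its turn about the vertical means nothing.
- carrier_mid (a point): Centre of the carrier's steel disc, half-way up it, 7 mm above the plate top.
- jar: Sample jar fixed upright on the centre of the carrier disc: clear with a white lid, 40 mm across, 29 high. Origin at the centre of its underside; its lid's top is 43 mm above the plate. Not to be touched.
- pot_red_mid (a point): Bystander: red plastic paint pot, 64 mm across, 68 high, on the table beside the right-hand (-y) edge of the reader. Point at its middle.
- pot_ochre_mid (a point): Bystander: ochre plastic paint pot, 64 mm across, 68 high, off to the left. Point at its middle.
- pot_black_mid (a point): Bystander: black plastic paint pot, 64 mm across, 68 high, off to the left. Point at its middle.
- beaker_small_mid (a point): Bystander: small glass beaker, 42 mm across, 48 high, standing on the near left part of the guide plate. Point at its middle.
- beaker_mid (a point): Bystander: glass beaker, 70 mm across, 85 high, off to the right. Point at its middle.
- bowl_mid (a point): Bystander: steel bowl, 110 mm across, 45 high, off to the right. Point at its middle.
- spatula_mid (a point): Bystander: thin steel lab spatula, 175 mm long, 6 high, lying to the left of the reader. Point at its middle.
There are look-alikes about, which are no part of the job. What is shaped like the carrier but blue is not meant.

How it is judged (in metres and radians):
On the way, in this order (a step that is already met when the one before it is completed fails the run):
1. the carrier has come along the first leg to the corner (centre within 7 mm of it) (horizontal distance between carrier_mid and corner below 0.007 m).
2. the carrier is at the end of the second leg (horizontal distance between carrier_mid and home below 0.006 m), for 0.2 s.
At the end, for the whole second after the job is handed in: The carrier's centre is within 6 mm (horizontally) of the closed end of the second leg, the disc lies flat on the plate (within 2 mm and 0.06 rad) with its pin in the slot, at rest, and all bystanders are within 20 mm of where they stood (horizontal distance between carrier_mid and home below 0.006 m and z of carrier_mid in the frame of reader below 0.031 m and angle between carrier_mid's own z axis and vertical below 0.06 rad and linear speed of carrier below 0.01 m/s and distance of each of pot_red_mid, pot_ochre_mid, pot_black_mid, beaker_small_mid, beaker_mid, bowl_mid, spatula_mid from where it was at the start of the episode below 0.02 m); the robot touches nothing.
It fails at once if the carrier is lifted off the plate by more than 5 mm (z of carrier_mid in the frame of reader above 0.034 m).
It fails at once if the carrier is tipped by more than about 14 degrees (angle between carrier_mid's own z axis and vertical above 0.25 rad).
It fails at once if the sample jar is touched by the fingers or the arm (contact force between jar and the fingers above 0.5 N or contact force between jar and the arm above 0.5 N).
It fails at once if something else on the bench is shifted by more than 20 mm (distance of any of pot_red_mid, pot_ochre_mid, pot_black_mid, beaker_small_mid, beaker_mid, bowl_mid, spatula_mid from where it was at the start of the episode above 0.02 m).
It also fails if it takes over 51 s, if anything falls off the work surface, if the arm or the gripper's body presses on something with over 40 N, if the wrist force passes 120 N, or if a joint passes its speed limit or range.

## Working session

There is one attempt and no reset: what is moved stays moved. The work goes in short steps, Python scripts to look and compute and a tool call to move; the robot and the scene stay as the last step left them, time stands still between calls to the robot, and variables do not carry over. Pictures are saved under pics/ and viewed, and the job is handed in when it is done.

Besides the shell and the picture viewer there is one more tool, called after "Emit:" as name(argument=value, ...) on one line, values as JSON. apply_moves: Moves the arm, as the interface text tells. Its arguments: {"type":"object","properties":{"rows":{"type":"array"},"newtons":{"type":"number"}},"required":["rows"]}

```bash
mkdir -p pics; python3 - <<'E'
from station import monitor, read_camera, camera_info, env
import cv2
for n in ("scene","side","wrist"):
    im=read_camera(n); cv2.imwrite(f"pics/{n}0.png",im[:,:,::-1])
    c=camera_info(n); print(n,c)
print(monitor.get_state())
E
```

```text
scene {'fx': 449.9228812924846, 'fy': 449.9228812924846, 'cx': 320.8548769397784, 'cy': 204.52323744329584, 'distortion': array([-0.02709576,  0.        ,  0.        ,  0.        ,  0.        ]), 'R': array([[ 0.82656687,  0.56245315,  0.02082461],
       [ 0.32302527, -0.44376081, -0.83590132],
       [-0.46091419,  0.69765521, -0.54848457]]), 't': array([-441.17661412, -132.41373365, 1633.85169963])}
side {'fx': 407.1313008436577, 'fy': 407.1313008436577, 'cx': 322.412019735866, 'cy': 195.2855647588362, 'distortion': array([0.00153497, 0.        , 0.        , 0.        , 0.        ]), 'R': array([[-0.94788883, -0.31858258, -0.00344985],
       [-0.22755459,  0.68454974, -0.69253922],
       [ 0.22299252, -0.65566516, -0.72137198]]), 't': array([ 521.13593504,  167.3665692 , 1005.10364735])}
wrist {'fx': 329.3856898452056, 'fy': 329.3856898452056, 'cx': 319.71905287628886, 'cy': 196.62508818074534, 'distortion': array([0.0225587, 0.       , 0.       , 0.       , 0.       ]), 'R': array([[ 0.30157212,  0.95344214, -0.00153114],
       [ 0.91221758, -0.288065  ,  0.29133767],
       [ 0.27733254, -0.08925605, -0.95661906]]), 't': array([-624.82212591,  -33.72518303,  392.06945347])}
{'time': 0.15, 'joints': array([ 1.26059349e+00,  3.53497563e-01,  1.63393349e+00,  1.72893263e-05,
        1.15519532e+00, -2.41629689e-03]), 'joint_velocities': array([ 8.82697694e-04, -3.16910274e-03, -2.42330646e-03, -3.04884989e-04,
       -3.51631365e-05,  9.03216955e-04]), 'joint_torque': array([ 5.88013700e-04, -5.94207072e+01, -3.34470785e+01,  6.97190152e-02,
        2.06318119e-02, -6.95539507e-05]), 'position': array([189.26642484, 595.36864265, 302.14354816]), 'eef_rot': array([-4.81547594e-01, -3.10428809e+00,  1.60000360e-03]), 'ft_force': array([-0.52676634,  0.73661001,  0.18962393]), 'ft_torque': array([ 0.03822392, -0.01388007,  0.01132941]), 'finger_gap': 92.20024895795787}
```

View pics/scene0.png

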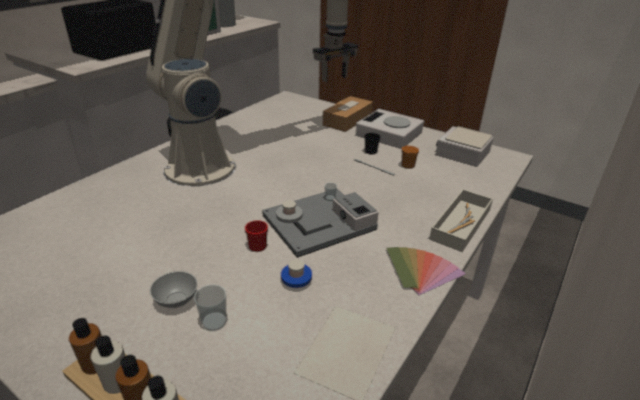

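View pics/side0.png

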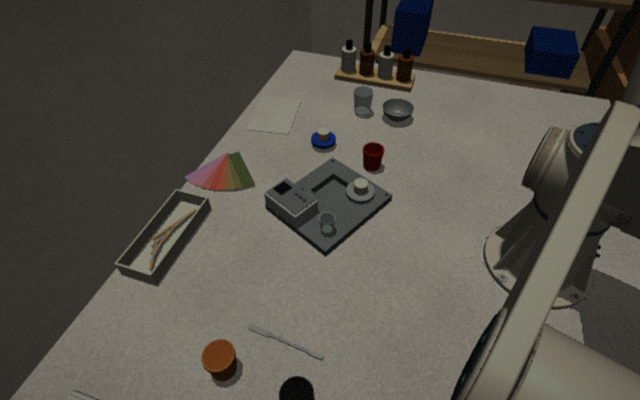

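View pics/wrist0.png

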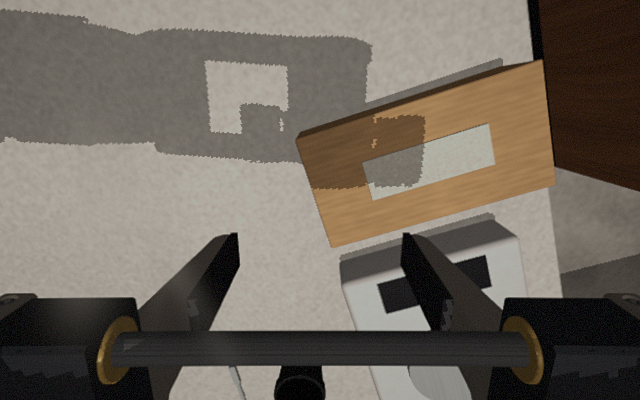

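Two candidates are carrier-shaped. One is a steel disc with a white-lidded jar on the plate (scene 289,212; side 361,188). The other is a blue disc on the table (scene 296,275; side 323,139), which is the look-alike. I'll take the steel one and check it in close crops.

```bash
python3 - <<'E'
import cv2
a=cv2.imread("pics/side0.png")[140:265,250:410]; cv2.imwrite("pics/side0c.png",cv2.resize(a,None,fx=5,fy=5-0.3,interpolation=cv2.INTER_CUBIC))
a=cv2.imread("pics/scene0.png")[175:260,250:390]; cv2.imwrite("pics/scene0c.png",cv2.resize(a,None,fx=5,fy=5,interpolation=cv2.INTER_CUBIC))
E
```

```text
(no output)
```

View pics/side0c.png

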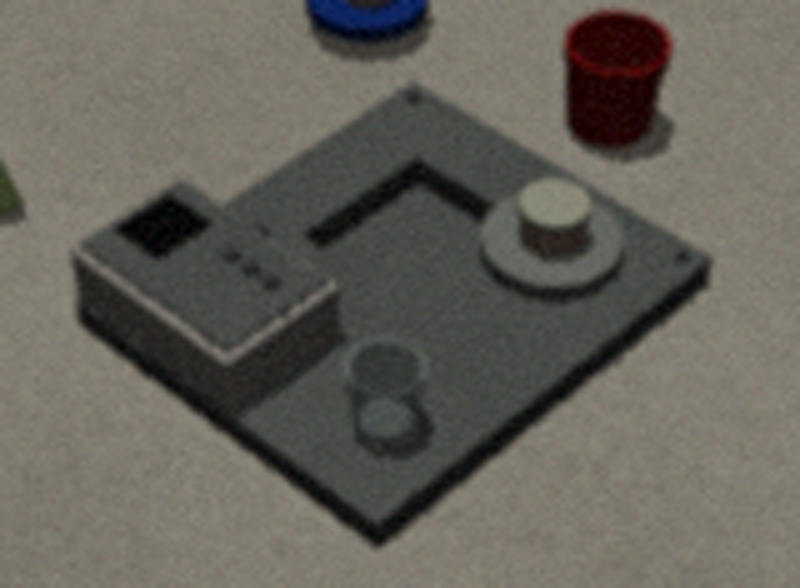

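View pics/scene0c.png

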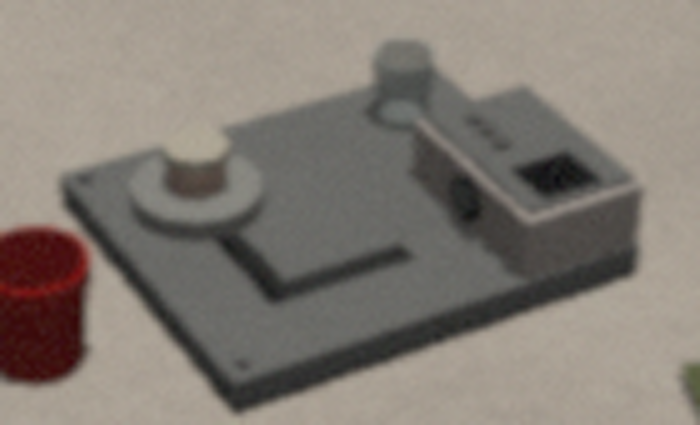

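```bash
cat > h.py <<'E'
import numpy as np, cv2
from station import monitor, read_camera, camera_info, env
def proj(ci,P):
    K=np.array([[ci['fx'],0,ci['cx']],[0,ci['fy'],ci['cy']],[0,0,1.]])
    return cv2.projectPoints(np.asarray(P,float).reshape(-1,1,3),cv2.Rodrigues(np.array(ci['R']))[0],np.array(ci['t'],float),K,np.array(ci['distortion']))[0].reshape(-1,2)
def ray(ci,uv,z):
    K=np.array([[ci['fx'],0,ci['cx']],[0,ci['fy'],ci['cy']],[0,0,1.]])
    n=cv2.undistortPoints(np.asarray(uv,float).reshape(-1,1,2),K,np.array(ci['distortion'])).reshape(-1,2)
    R=np.array(ci['R']);C=-R.T@np.array(ci['t'])
    d=np.c_[n,np.ones(len(n))]@R
    return C+d*((z-C[2])/d[:,2])[:,None]
def w(pose,p):
    x,y,t=pose; p=np.asarray(p,float).reshape(-1,3)
    return np.c_[x+np.cos(t)*p[:,0]-np.sin(t)*p[:,1], y+np.sin(t)*p[:,0]+np.cos(t)*p[:,1],p[:,2]]
def inv(pose,P):
    x,y,t=pose; P=np.asarray(P,float).reshape(-1,3);dx=P[:,0]-x;dy=P[:,1]-y
    return np.c_[np.cos(t)*dx+np.sin(t)*dy,-np.sin(t)*dx+np.cos(t)*dy,P[:,2]]
E
cat > fit.py <<'E'
from h import *
from scipy.optimize import least_squares
ob=[("side",(-125,-95,22),(710,262)),("side",(105,-95,22),(412,86)),("side",(-125,175,22),(378,530)),("side",(53.5,-43.5,22),(420,160)),
("scene",(-125,-95,22),(62,182)),("scene",(105,-95,22),(235,388)),("scene",(105,175,22),(638,253)),("scene",(53.5,-43.5,22),(277,300))]
def px(c,q): return (250+q[0]/5-.4,140+q[1]/4.7-.4) if c=="side" else (250+q[0]/5-.4,175+q[1]/5-.4)
ci={c:camera_info(c) for c in("side","scene")}
P=np.array([px(c,q) for c,_,q in ob])
for cams in (("side",),("scene",),("side","scene")):
    ix=[i for i,o in enumerate(ob) if o[0] in cams]
    f=lambda v: np.concatenate([(proj(ci[ob[i][0]],w((v[0],v[1],v[2]/100),[ob[i][1]]))[0]-P[i]) for i in ix])
    s=least_squares(f,[550,0,0],x_scale=[100,100,10]); print(cams,s.x[:2],s.x[2]/100,np.round(s.fun,1))
pose=(s.x[0],s.x[1],s.x[2]/100); np.save("pose.npy",pose)
for c,q in (("side",(553,248)),("scene",(197,190))): # disc top ellipse centre
    X=ray(ci[c],[px(c,q)],36); print(c,"disc",X,inv(pose,X))
for c,q in (("side",(555,205)),("scene",(197,145))): # lid top
    X=ray(ci[c],[px(c,q)],65); print(c,"lid",X,inv(pose,X))
print(w(pose,[(-60,-35,22),(45,-35,22),(45,45,22)]))
E
python3 fit.py
```

```text
('side',) [530.5108455  -65.24002554] -0.44693559169962227 [ 0.6 -0.   0.2 -0.2 -0.1 -0.2 -0.7  0.4]
('scene',) [536.37986822 -67.97965755] -0.44959393706322115 [-0.1 -1.  -0.  -0.1  0.7 -1.  -0.6  1.7]
('side', 'scene') [532.70489476 -65.91611983] -0.445517740700746 [-0.1 -0.4 -0.5 -0.5 -0.7 -0.6 -1.3  0.  -0.7 -1.6 -0.4 -1.  -0.  -1.9
 -1.1  0.9]
side disc [[461.74563971 -66.37166088  36.        ]] [[-63.83645337 -30.98920161  36.        ]]
scene disc [[470.77177989 -77.84352625  36.        ]] [[-50.74786048 -37.45168085  36.        ]]
side lid [[464.14625549 -72.47589187  65.        ]] [[-59.03970066 -35.46309875  65.        ]]
scene lid [[468.30236118 -73.78412287  65.        ]] [[-54.72553247 -34.85265986  65.        ]]
[[ 463.4792541   -71.64418014   22.        ]
 [ 558.22996038 -116.89131993   22.        ]
 [ 592.70397165  -44.70030562   22.        ]]
```

```bash
cat > goto.py <<'E'
from h import *
from scipy.spatial.transform import Rotation as Ro
import sys
# usage: reader x y, world z, yaw of tool y relative to reader y (rad)
def plan(rx,ry,z,yaw=None):
    s=monitor.get_state(); pose=np.load("pose.npy")
    R=Ro.from_rotvec(s['eef_rot']).as_matrix()
    T=w(pose,[(rx,ry,z)])[0]; d=R.T@(T-s['position'])/1000
    ang=np.arctan2(R[1,1],R[0,1]); 
    tw=None if yaw is None else -((pose[2]+np.pi/2+yaw)-ang)
    print("t",s['time'],"target",T.round(1),"reader now",inv(pose,s['position']).round(1),"shift",d.round(4),"twist",tw,"tilt",R[:,2].round(4),"F",s['ft_force'].round(1),"gap",round(s['finger_gap'],1))
if __name__=="__main__":
    a=[float(v) for v in sys.argv[1:]]; plan(*a)
E
python3 goto.py 60 -20 300 0
python3 - <<'E'
from h import *
from scipy.spatial.transform import Rotation as Ro
c=camera_info("wrist");s=monitor.get_state();R=Ro.from_rotvec(s['eef_rot']).as_matrix()
print(R.T@(-c['R'].T@c['t']-s['position']), R.T@c['R'][2])
ci={n:camera_info(n) for n in("side","scene")}; p=np.load("pose.npy")
for n,uv in (("scene",(257,247)),("side",(373,169))): X=ray(ci[n],[uv],0); print(inv(p,X))
E
```

```text
t 0.15 target [ 578.2 -109.8  300. ] reader now [[-594.9  448.7  302.1]] shift [-0.5843 -0.5542  0.0027] twist 0.13772422582666244 tilt [-3.e-04 -1.e-03 -1.e+00] F [-0.5  0.7  0.2] gap 92.2
[ 82.87294778   0.47807491 -81.7853107 ] [-2.91357345e-01 -5.28502548e-05  9.56614287e-01]
[[  11.81831733 -170.25010134    0.        ]]
[[-6.10421748e+00 -1.62480022e+02  1.13686838e-13]]
```

```bash
python3 goto.py 30 -10 300 0
```

```text
t 0.15 target [555.5 -87.9 300. ] reader now [[-594.9  448.7  302.1]] shift [-0.556  -0.5402  0.0027] twist 0.13772422582666244 tilt [-3.e-04 -1.e-03 -1.e+00] F [-0.5  0.7  0.2] gap 92.2
```

Emit:
apply_moves(rows=[[1,-0.556,-0.54,0,0.138],[1,-0.556,-0.54,0,0.138],[1,-0.556,-0.54,0,0.138],[1,-0.556,-0.54,0,0.138],[1,-0.556,-0.54,0,0.138],[1,-0.556,-0.54,0,0.138],[1,-0.556,-0.54,0,0.138],[1,-0.556,-0.54,0,0.138]], newtons=5)

```text
time: 1.15
position: [426.2, 153.1, 302.9]
eef_rot: [0.694, 3.063, 0.001]
ft_force: [1.6, 0.7, 0.8]
finger_gap: 13.8
```

```bash
python3 goto.py 30 -10 300 0
```

```text
t 1.15 target [555.5 -87.9 300. ] reader now [[-190.4  151.7  302.9]] shift [-0.2205 -0.1617  0.0029] twist -0.00012725097368848637 tilt [ 6.e-04  2.e-04 -1.e+00] F [1.6 0.7 0.8] gap 13.8
```

Emit:
apply_moves(rows=[[1,-0.22,-0.16,0.003,0],[1,-0.22,-0.16,0.003,0],[1,-0.22,-0.16,0.003,0],[1,-0.22,-0.16,0.003,0],[1,-0.22,-0.16,0.003,0],[1,-0.22,-0.16,0.003,0],[1,-0.22,-0.16,0.003,0]])

```text
time: 2.02
position: [554.4, -83.1, 299.5]
eef_rot: [-0.693, -3.063, -0.001]
ft_force: [-0.9, -0.2, 0.0]
finger_gap: 0.6
```

```bash
python3 - <<'E'
from h import *
import pickle
c=camera_info("wrist"); im=read_camera("wrist"); pickle.dump(c,open("w1.pkl","wb"))
cv2.imwrite("pics/w1.png",im[:,:,::-1]); print(monitor.get_state()['position'],monitor.get_state()['finger_gap'])
E
```

```text
[554.42701057 -82.84567011 299.60224433] 0.33527381644186083
```

View pics/w1.png

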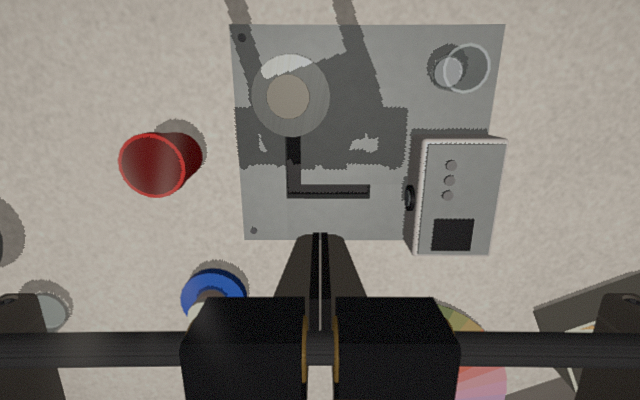

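Wrist view: plate corners near (230,25), (505,24) and (245,240). The slot's outer corner is at (287,197) and its end at (370,191). The carrier is at (290,95), with the red pot well clear on the left. I'll zoom in for precise pixels.

```bash
python3 - <<'E'
import cv2
a=cv2.imread("pics/w1.png")
cv2.imwrite("pics/w1a.png",cv2.resize(a[15:145,215:375],None,fx=4.5,fy=4.5,interpolation=cv2.INTER_CUBIC))
cv2.imwrite("pics/w1b.png",cv2.resize(a[125:245,230:390],None,fx=5,fy=5,interpolation=cv2.INTER_CUBIC))
E
```

```text
(no output)
```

View pics/w1a.png

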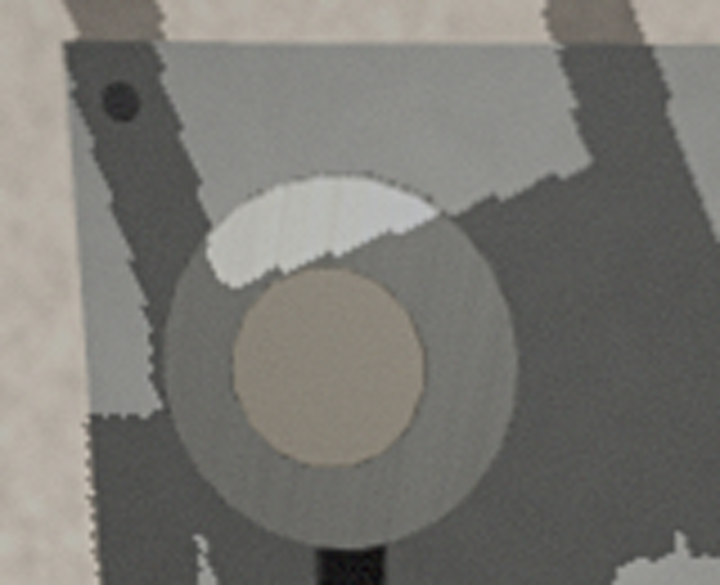

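View pics/w1b.png

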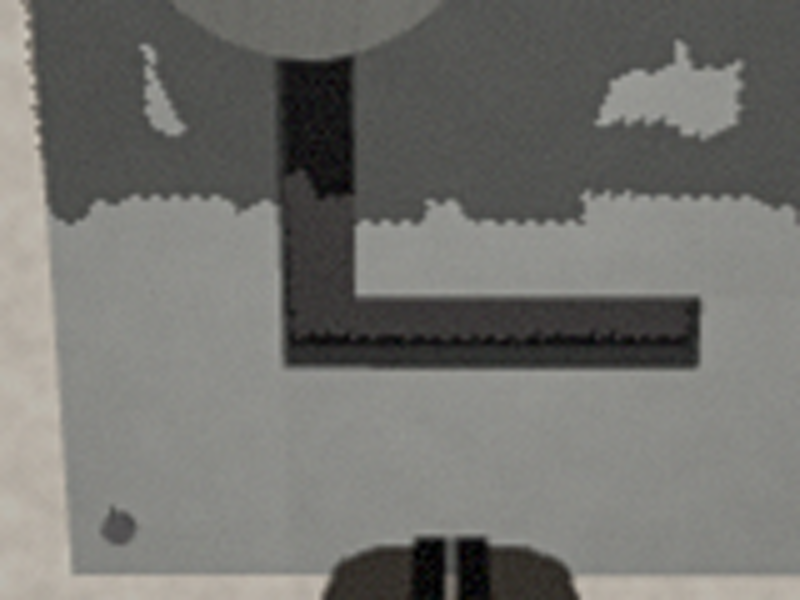

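```bash
cat > fit2.py <<'E'
from h import *
import pickle
from scipy.optimize import least_squares
ci=pickle.load(open("w1.pkl","rb"))
a=lambda u,v:(215+u/4.5-.4,15+v/4.5-.4); b=lambda u,v:(230+u/5-.4,125+v/5-.4)
ob=[((-125,-95,22),a(64,42)),((105,-95,22),b(72,574)),((53.5,-43.5,22),b(285,366)),((53.5,51.5,22),b(698,366)),((36.5,51.5,22),b(700,298)),((36.5,-26.5,22),b(354,297)),((-125,175,22),(504.5,24))]
P=np.array([o[1] for o in ob])
f=lambda v:(proj(ci,w((v[0],v[1],v[2]/100),[o[0] for o in ob]))-P).ravel()
s=least_squares(f,[533,-66,-45],x_scale=[100,100,10]); pose=(s.x[0],s.x[1],s.x[2]/100)
print(pose,np.round(s.fun,1)); np.save("pose.npy",pose)
X=ray(ci,[a(341,361)],36); print("disc",inv(pose,X)); X=ray(ci,[a(328,366)],65); print("lid",inv(pose,X))
X=ray(ci,[(152,163)],68);print("pot rim",inv(pose,X)); 
E
python3 fit2.py
```

```text
(np.float64(534.0353356066033), np.float64(-67.20904716996036), np.float64(-0.4469065031532428)) [-0.7 -0.4 -0.4  0.3 -0.6  0.5  0.   0.8  0.3 -0.1  0.3 -0.1  0.9 -0.4]
disc [[-59.12089956 -34.66739743  36.        ]]
lid [[-58.01410097 -34.861999    65.        ]]
pot rim [[   4.24326705 -165.94006137   68.        ]]
```

```bash
python3 goto.py -122 -35 200 0;python3 goto.py -122 -35 116 0
```

```text
t 2.075 target [408.9 -46.  200. ] reader now [[ 25.1  -5.3 299.6]] shift [ 0.1471 -0.0294  0.0997] twist 0.0023073673032301123 tilt [-7.e-04  5.e-04 -1.e+00] F [0.1 0.1 0.1] gap 0.3
t 2.075 target [408.9 -46.  116. ] reader now [[ 25.1  -5.3 299.6]] shift [ 0.1471 -0.0294  0.1837] twist 0.0023073673032301123 tilt [-7.e-04  5.e-04 -1.e+00] F [0.1 0.1 0.1] gap 0.3
```

Emit:
apply_moves(rows=[[1,0.055,-0.01,0.03,0],[1,0.11,-0.02,0.06,0],[1,0.147,-0.029,0.1,0],[1,0.147,-0.029,0.1,0],[1,0.147,-0.029,0.1,0],[1,0.147,-0.029,0.1,0]])

```text
time: 2.82
position: [411.8, -46.9, 200.8]
eef_rot: [0.693, 3.061, 0.001]
ft_force: [-0.5, -0.2, -0.0]
finger_gap: 0.8
```

```bash
python3 goto.py -122 -35 116 0
```

```text
t 2.825 target [408.9 -46.  116. ] reader now [[-119.   -34.6  200.8]] shift [ 0.0032 -0.0005  0.0848] twist 0.0016935349222089169 tilt [ 2.8e-03 -3.0e-04 -1.0e+00] F [-0.5 -0.2 -0. ] gap 0.8
```

Emit:
apply_moves(rows=[[1,0.003,0,0.04,0],[1,0.003,0,0.07,0],[1,0.003,0,0.084,0],[1,0.003,0,0.084,0],[1,0.003,0,0.084,0]])

```text
time: 3.45
position: [408.2, -45.9, 116.5]
eef_rot: [0.694, 3.062, 0.0]
ft_force: [-0.2, -0.7, -0.3]
finger_gap: 0.4
```

```bash
python3 goto.py -5 -35 116 0; python3 - <<'E'
from h import *
cv2.imwrite("pics/s2.png",cv2.resize(read_camera("side")[140:265,250:410,::-1],None,fx=5,fy=4.7,interpolation=cv2.INTER_CUBIC))
E
```

```text
t 3.45 target [514.4 -96.6 116. ] reader now [[-122.7  -35.1  116.5]] shift [-0.1177  0.      0.0007] twist 0.0010411245838584104 tilt [ 1.5e-03 -2.0e-04 -1.0e+00] F [-0.2 -0.7 -0.3] gap 0.4
```

View pics/s2.png

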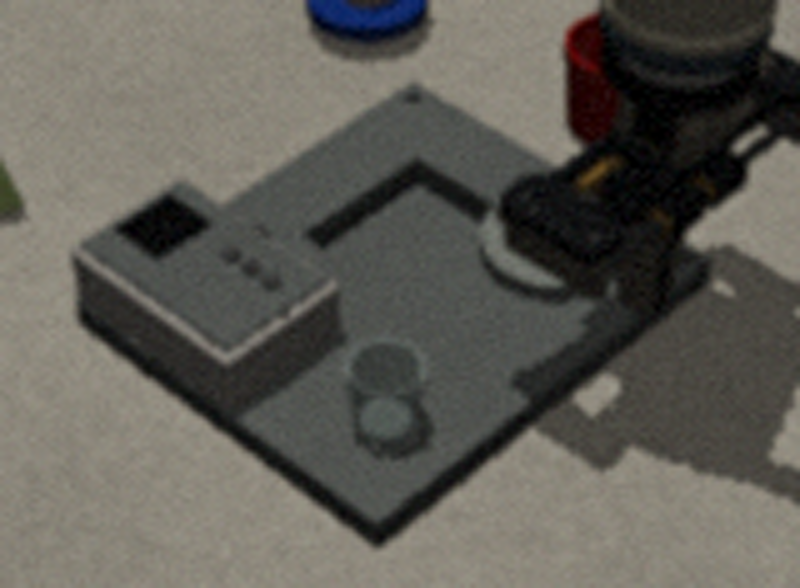

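Emit:
apply_moves(rows=[[1,-0.006,0,0,0],[1,-0.012,0,0,0],[1,-0.018,0,0,0],[1,-0.024,0,0,0],[1,-0.03,0,0,0],[1,-0.036,0,0,0],[1,-0.042,0,0,0],[1,-0.048,0,0,0]])

```text
time: 4.5
position: [448.2, -66.0, 115.2]
eef_rot: [-0.694, -3.057, 0.0]
ft_force: [-8.7, 3.9, 8.2]
finger_gap: 0.3
```

```bash
python3 goto.py -5 -35 116 0; python3 - <<'E'
from h import *
cv2.imwrite("pics/s3.png",cv2.resize(read_camera("scene")[175:260,250:390,::-1],None,fx=5,fy=5,interpolation=cv2.INTER_CUBIC))
E
```

```text
t 4.5 target [514.4 -96.6 116. ] reader now [[-78.  -36.  115.2]] shift [-0.073   0.0009 -0.0013] twist 0.000784228612059179 tilt [-0.0064  0.0014 -1.    ] F [-8.7  3.9  8.2] gap 0.3
```

View pics/s3.png

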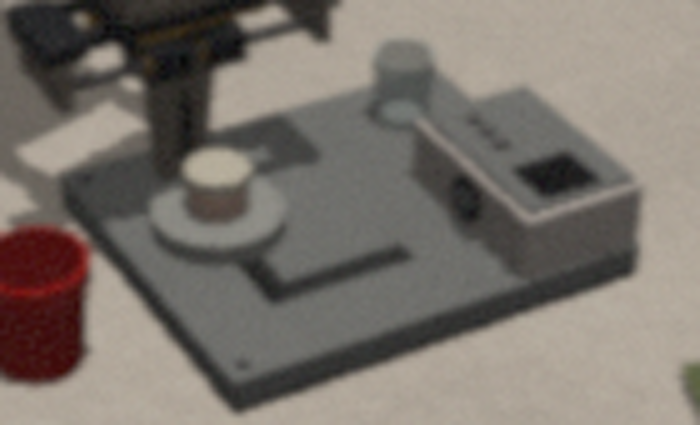

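```bash
python3 - <<'E'
from h import *
c=camera_info("scene");p=np.load("pose.npy")
f=lambda q:(250+q[0]/5-.4,175+q[1]/5-.4)
for q,z in (((197,145),65),((217,167),65),((197,190),36),((217,212),36)): print(inv(p,ray(c,[f(q)],z)))
cv2.imwrite("pics/w3.png",read_camera("wrist")[:,:,::-1])
cv2.imwrite("pics/s3b.png",cv2.resize(read_camera("scene")[185:235,265:315,::-1],None,fx=12,fy=12,interpolation=cv2.INTER_CUBIC))
cv2.imwrite("pics/s3c.png",cv2.resize(read_camera("side")[160:220,320:390,::-1],None,fx=10,fy=10,interpolation=cv2.INTER_CUBIC))
print(monitor.get_state()['ft_force'])
E
```

```text
[[-56.43562837 -34.33766733  65.        ]]
[[-29.96804774 -34.65577509  65.        ]]
[[-52.4543508  -36.93116178  36.        ]]
[[-26.35040695 -36.94412063  36.        ]]
[-5.73344582  0.14076723  1.02475977]
```

View pics/w3.png

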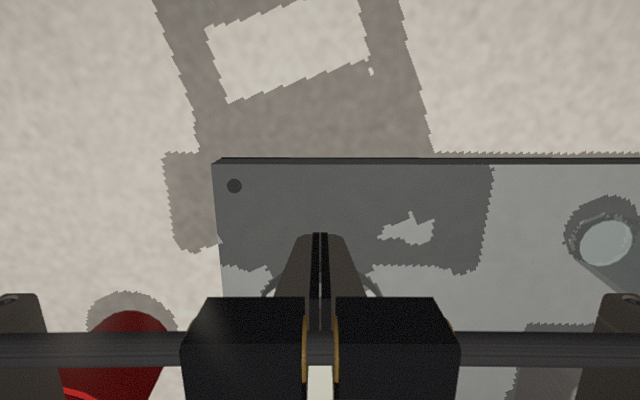

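View pics/s3b.png

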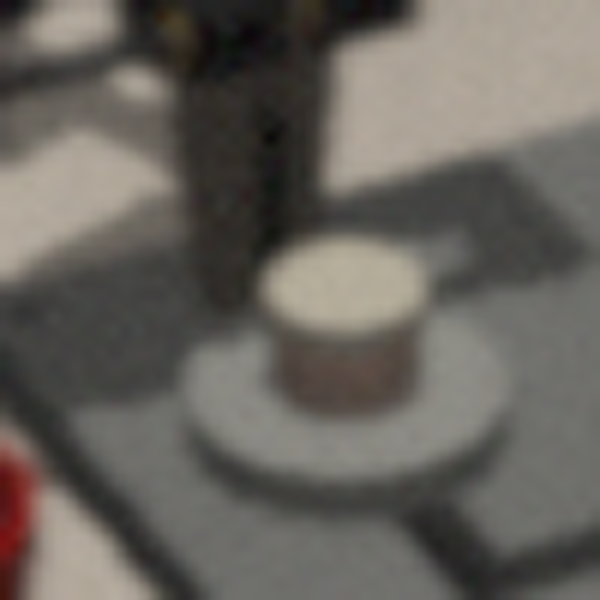

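Emit:
apply_moves(rows=[[1,-0.006,0,0,0],[1,-0.012,0,0,0],[1,-0.018,0,0,0],[1,-0.024,0,0,0],[1,-0.03,0,0,0],[1,-0.036,0,0,0],[1,-0.042,0,0,0],[1,-0.048,0,0,0]])

```text
time: 5.7
position: [494.3, -87.3, 115.7]
eef_rot: [0.694, 3.064, -0.0]
ft_force: [-2.5, 1.8, -1.8]
finger_gap: 0.1
```

```bash
python3 goto.py -5 -35 116 0; python3 - <<'E'
from h import *
cv2.imwrite("pics/s4.png",cv2.resize(read_camera("scene")[175:260,250:390,::-1],None,fx=5,fy=5,interpolation=cv2.INTER_CUBIC))
E
```

```text
t 5.7 target [514.4 -96.6 116. ] reader now [[-27.2 -35.3 115.7]] shift [-0.0222  0.0003 -0.0003] twist 0.0011254561135192187 tilt [ 0. -0. -1.] F [-2.5  1.8 -1.8] gap 0.1
```

View pics/s4.png

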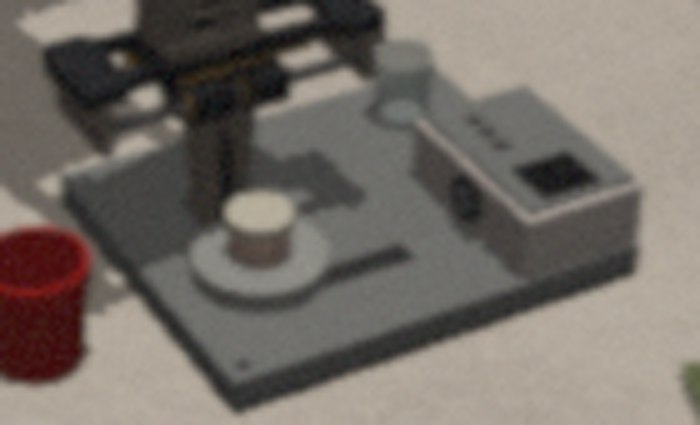

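Emit:
apply_moves(rows=[[1,-0.005,0,0,0],[1,-0.01,0,0,0],[1,-0.014,0,0,0],[1,-0.017,0,0,0],[1,-0.019,0,0,0],[1,-0.02,0,0,0],[1,-0.02,0,0,0]])

```text
time: 6.62
position: [511.4, -95.5, 115.8]
eef_rot: [-0.694, -3.062, -0.0]
ft_force: [-5.3, 2.3, 3.6]
finger_gap: 0.3
```

```bash
python3 goto.py -5 -35 116 0
```

```text
t 6.625 target [514.4 -96.6 116. ] reader now [[ -8.2 -35.3 115.8]] shift [-0.0032  0.0003 -0.0002] twist 0.0009723798891778657 tilt [-1.5e-03  5.0e-04 -1.0e+00] F [-5.3  2.3  3.6] gap 0.3
```

Emit:
apply_moves(rows=[[1,-0.002,0,0,0],[1,-0.003,0,0,0],[1,-0.004,0,0,0],[1,-0.005,0,0,0],[1,-0.005,0,0,0]])

```text
time: 7.25
position: [515.9, -97.7, 115.8]
eef_rot: [-0.694, -3.062, -0.0]
ft_force: [-4.7, 3.3, 2.7]
finger_gap: 0.7
```

```bash
python3 goto.py -5 -35 116 0; python3 - <<'E'
from h import *
cv2.imwrite("pics/s5.png",cv2.resize(read_camera("scene")[210:250,280:350,::-1],None,fx=11,fy=11,interpolation=cv2.INTER_CUBIC))
cv2.imwrite("pics/d5.png",cv2.resize(read_camera("side")[140:265,250:410,::-1],None,fx=5,fy=4.7,interpolation=cv2.INTER_CUBIC))
E
```

```text
t 7.25 target [514.4 -96.6 116. ] reader now [[ -3.2 -35.3 115.8]] shift [ 0.0018  0.0003 -0.0002] twist 0.001016437999816544 tilt [-1.6e-03  5.0e-04 -1.0e+00] F [-4.7  3.3  2.7] gap 0.7
```

View pics/s5.png

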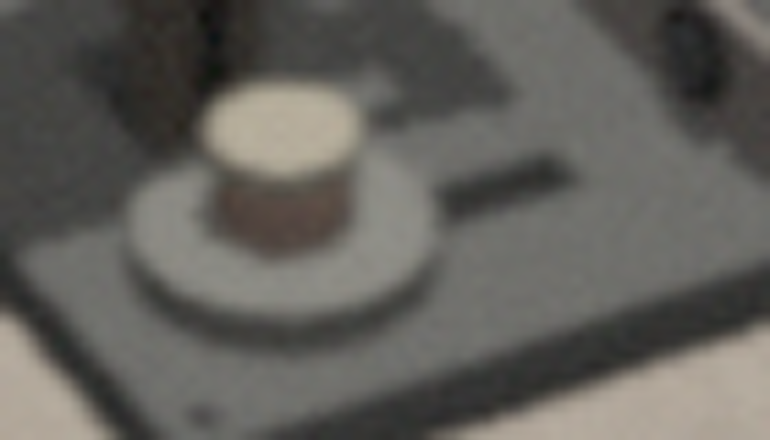

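View pics/d5.png

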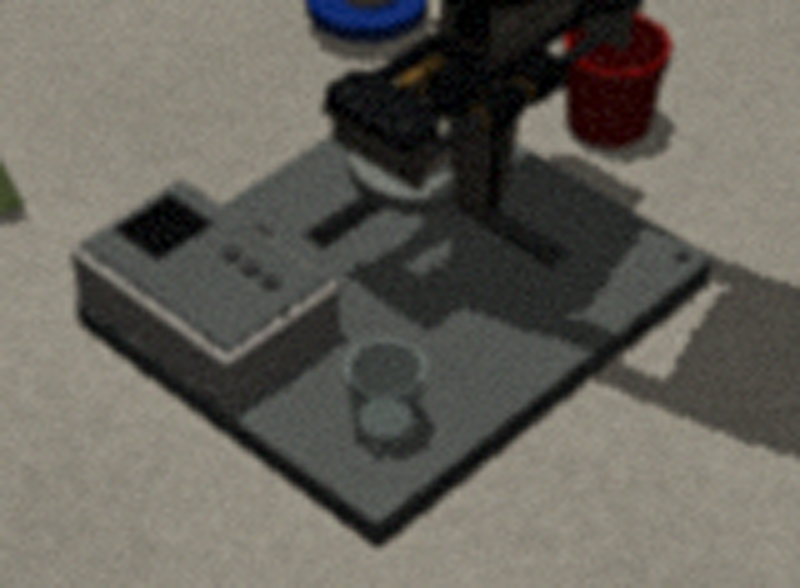

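Emit:
apply_moves(rows=[[1,-0.001,0,0,0],[1,-0.002,0,0,0],[1,-0.002,0,0,0]])

```text
time: 7.72
position: [517.1, -98.3, 115.8]
eef_rot: [-0.694, -3.061, -0.001]
ft_force: [-7.6, 4.3, 4.9]
finger_gap: 0.5
```

```bash
python3 goto.py -5 -35 116 0;  python3 - <<'E'
from h import *
c=camera_info("scene");p=np.load("pose.npy")
for q,z in (((285,130),65),((283,235),36)): print(inv(p,ray(c,[(280+q[0]/11-.45,210+q[1]/11-.45)],z)))
E
```

```text
t 7.725 target [514.4 -96.6 116. ] reader now [[ -1.8 -35.3 115.8]] shift [ 0.0032  0.0003 -0.0002] twist 0.0008815632287086927 tilt [-0.0027  0.001  -1.    ] F [-7.6  4.3  4.9] gap 0.5
[[ 46.37826993 -34.82134301  65.        ]]
[[ 51.1055324  -37.90829251  36.        ]]
```

Emit:
apply_moves(rows=[[1,-0.001,0,0,0],[1,-0.0015,0,0,0],[1,-0.0015,0,0,0]])

```text
time: 8.1
position: [517.4, -98.4, 115.7]
eef_rot: [-0.694, -3.058, -0.001]
ft_force: [-10.7, 7.1, 10.1]
finger_gap: 0.8
```

```bash
python3 goto.py 46 -120 190 -1.5708; python3 -c "
from h import *
print(monitor.get_state()['joints'])"
```

```text
t 8.1 target [ 523.7 -195.3  190. ] reader now [[ -1.5 -35.3 115.7]] shift [-0.047  -0.0847 -0.0745] twist 1.571590397506366 tilt [-0.0052  0.0018 -1.    ] F [-10.7   7.1  10.1] gap 0.8
[-1.91252406e-01  4.63086380e-01  1.97680332e+00  1.25827013e-03
  7.07149549e-01 -1.31688982e+00]
```

Emit:
apply_moves(rows=[[1,0.01,0,0,0],[1,0.022,0,0,0],[1,0.022,0,-0.04,0],[1,0.022,0,-0.08,0],[1,0.022,0,-0.08,0]])

```text
time: 8.72
position: [501.5, -90.2, 198.6]
eef_rot: [0.693, 3.057, 0.0]
ft_force: [0.2, 0.1, -0.7]
finger_gap: 0.5
```

```bash
python3 goto.py 46 -105 200 -1.5708
```

```text
t 8.725 target [ 530.1 -181.8  200. ] reader now [[-19.4 -34.8 198.6]] shift [-0.0653 -0.0703 -0.0011] twist 1.5719514287096346 tilt [ 0.0066 -0.0013 -1.    ] F [ 0.2  0.1 -0.7] gap 0.5
```

Emit:
apply_moves(rows=[[1,-0.02,-0.03,0,0.18],[1,-0.04,-0.055,0,0.36],[1,-0.065,-0.07,0,0.54],[1,-0.065,-0.07,0,0.72],[1,-0.065,-0.07,0,0.9],[1,-0.065,-0.07,0,1.08],[1,-0.065,-0.07,0,1.26],[1,-0.065,-0.07,0,1.44]])

```text
time: 9.72
position: [527.8, -181.0, 194.6]
eef_rot: [-2.547, -1.838, 0.001]
ft_force: [0.7, -0.2, 0.6]
finger_gap: 0.7
```

Emit:
apply_moves(rows=[[1,0,0,0,0.13],[1,0,0,0,0.13],[1,0,0,0,0.13]])

```text
time: 10.1
position: [528.0, -181.0, 195.2]
eef_rot: [-2.654, -1.68, 0.0]
ft_force: [-0.6, 0.5, 0.6]
finger_gap: 0.7
```

```bash
python3 goto.py 46 -105 116 -1.5708;python3 - <<'E'
from h import *
import pickle
c=camera_info("wrist"); im=read_camera("wrist"); pickle.dump(c,open("w6.pkl","wb"))
cv2.imwrite("pics/w6.png",im[:,:,::-1])
E
```

```text
t 10.1 target [ 530.1 -181.8  116. ] reader now [[  43.8 -105.2  195.2]] shift [0.0002 0.0023 0.0792] twist 0.004835961497255847 tilt [-4.e-04  1.e-04 -1.e+00] F [-0.6  0.5  0.6] gap 0.7
```

View pics/w6.png

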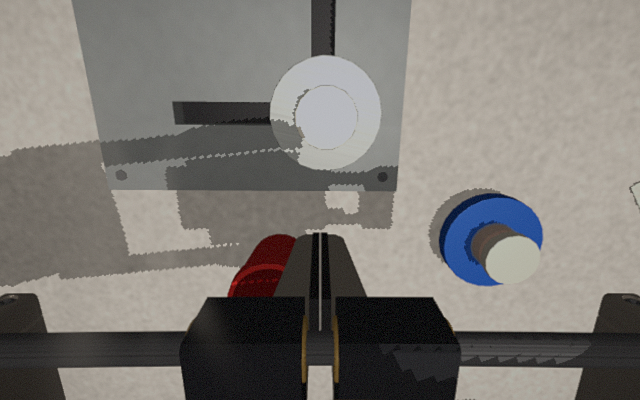

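```bash
python3 - <<'E'
from h import *
import pickle
c=pickle.load(open("w6.pkl","rb"));p=np.load("pose.npy")
print(inv(p,ray(c,[(325.5,111.5)],36)),inv(p,ray(c,[(327,117)],65)))
print(proj(c,w(p,[(45,45,22),(53.5,51.5,22),(105,-95,22)])))
E
```

```text
[[ 47.19700134 -32.61040614  36.        ]] [[ 47.69142456 -34.65897857  65.        ]]
[[323.26041544  -8.68516151]
 [336.06575782 -19.85055895]
 [396.19959137 191.2346007 ]]
```

Emit:
apply_moves(rows=[[1,0,0.002,0.04,0.004],[1,0,0.002,0.07,0.004],[1,0,0.002,0.079,0.004],[1,0,0.002,0.079,0.004],[1,0,0.002,0.079,0.004]])

```text
time: 10.78
position: [530.8, -182.2, 117.8]
eef_rot: [2.659, 1.671, 0.002]
ft_force: [-0.4, -0.4, 0.7]
finger_gap: 0.5
```

```bash
python3 goto.py 46 -5 116 -1.5708
```

```text
t 10.775 target [573.4 -91.6 116. ] reader now [[  46.7 -105.1  117.8]] shift [ 0.1001 -0.0009  0.0018] twist -0.0016913010311015997 tilt [ 1.6e-03 -6.0e-04 -1.0e+00] F [-0.4 -0.4  0.7] gap 0.5
```

Emit:
apply_moves(rows=[[1,0.006,0,0.001,0],[1,0.012,0,0.001,0],[1,0.018,0,0.001,0],[1,0.023,0,0.001,0],[1,0.028,0,0.001,0],[1,0.033,0,0.001,0],[1,0.038,0,0.001,0],[1,0.043,0,0.001,0]])

```text
time: 11.78
position: [548.4, -143.6, 115.9]
eef_rot: [2.659, 1.672, -0.002]
ft_force: [-4.2, -7.0, 4.6]
finger_gap: 0.6
```

```bash
python3 goto.py 46 -5 116 -1.5708;python3 - <<'E'
from h import *
im=read_camera("wrist")
cv2.imwrite("pics/w7.png",im[:,:,::-1])
E
```

```text
t 11.775 target [573.4 -91.6 116. ] reader now [[ 46.  -62.7 115.9]] shift [ 0.0577 -0.0001 -0.0002] twist -0.0012775418056074628 tilt [-0.001  -0.0012 -1.    ] F [-4.2 -7.   4.6] gap 0.6
```

View pics/w7.png

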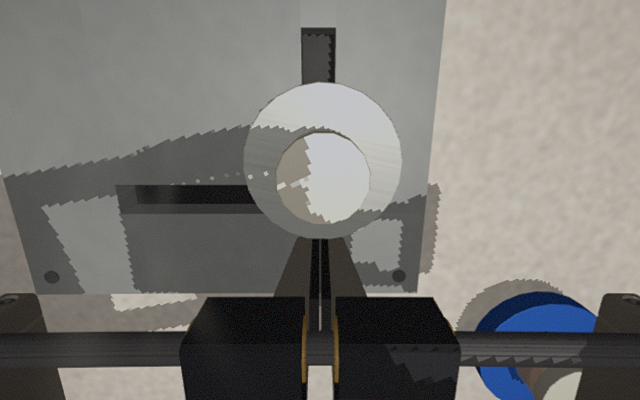

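The carrier has turned into the second leg. The disc is at (322,160) and the end of the slot is visible at (318,28). I'll keep pushing.

Emit:
apply_moves(rows=[[1,0.006,0,0,0],[1,0.012,0,0,0],[1,0.018,0,0,0],[1,0.024,0,0,0],[1,0.03,0,0,0],[1,0.035,0,0,0],[1,0.04,0,0,0],[1,0.044,0,0,0]])

```text
time: 12.82
position: [567.6, -104.0, 115.9]
eef_rot: [2.659, 1.672, -0.002]
ft_force: [-4.4, -6.5, 4.2]
finger_gap: 0.4
```

```bash
python3 goto.py 46 -5 116 -1.5708;python3 - <<'E'
from h import *
im=read_camera("wrist")
cv2.imwrite("pics/w8.png",im[:,:,::-1])
E
```

```text
t 12.825 target [573.4 -91.6 116. ] reader now [[ 46.1 -18.7 115.9]] shift [ 0.0137 -0.0001 -0.0002] twist -0.001386653768120527 tilt [-9.0e-04 -1.2e-03 -1.0e+00] F [-4.4 -6.5  4.2] gap 0.4
```

View pics/w8.png

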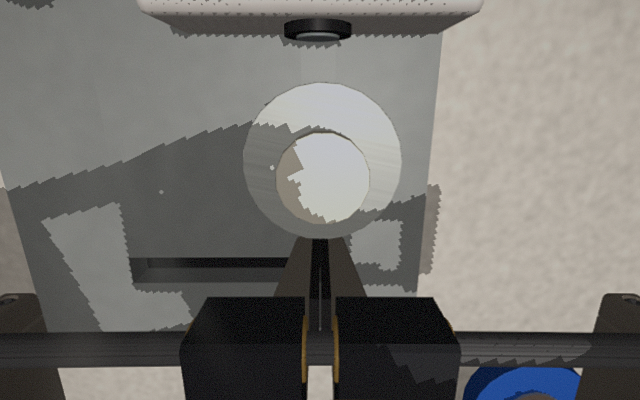

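Emit:
apply_moves(rows=[[1,0.004,0,0,0],[1,0.007,0,0,0],[1,0.01,0,0,0],[1,0.012,0,0,0],[1,0.013,0,0,0],[1,0.013,0,0,0]])

```text
time: 13.62
position: [573.1, -92.3, 115.9]
eef_rot: [2.659, 1.672, -0.002]
ft_force: [-3.2, -4.2, 3.3]
finger_gap: 0.3
```

```bash
python3 goto.py 46 -5 116 -1.5708
```

```text
t 13.625 target [573.4 -91.6 116. ] reader now [[ 46.1  -5.7 115.9]] shift [ 0.0007 -0.0001 -0.0001] twist -0.0014123545774722412 tilt [-9.0e-04 -1.1e-03 -1.0e+00] F [-3.2 -4.2  3.3] gap 0.3
```

Emit:
apply_moves(rows=[[1,0.001,0,0,0],[1,0.002,0,0,0],[1,0.002,0,0,0]])

```text
time: 14.0
position: [573.8, -90.9, 115.9]
eef_rot: [2.659, 1.672, -0.003]
ft_force: [-4.6, -8.6, 4.1]
finger_gap: 0.5
```

Emit:
apply_moves(rows=[[1,0.001,0,0,0],[1,0.0015,0,0,0],[1,0.0015,0,0,0]])

```text
time: 14.38
position: [573.9, -90.6, 115.8]
eef_rot: [2.658, 1.672, -0.006]
ft_force: [-5.3, -14.6, 6.5]
finger_gap: 0.4
```

The force rose to 15 N while the tool moved only 0.3 mm, so the pin is against the slot end. I'll retreat and check.

Emit:
apply_moves(rows=[[1,-0.008,0,0,0],[1,-0.02,0,0,0],[1,-0.025,0,-0.03,0],[1,-0.03,0,-0.08,0],[1,-0.03,0,-0.13,0],[1,-0.03,0,-0.16,0],[1,-0.03,0,-0.16,0],[1,-0.03,0,-0.16,0]])

```text
time: 15.38
position: [561.3, -115.7, 274.7]
eef_rot: [-2.659, -1.671, 0.001]
ft_force: [0.2, 0.1, -0.3]
finger_gap: 0.3
```

```bash
python3 goto.py 46 -5 116 -1.5708;python3 - <<'E'
from h import *
import pickle
c=camera_info("wrist"); im=read_camera("wrist"); pickle.dump(c,open("w9.pkl","wb"))
cv2.imwrite("pics/w9.png",im[:,:,::-1])
cv2.imwrite("pics/s9.png",read_camera("scene")[:,:,::-1])
E
```

```text
t 15.375 target [573.4 -91.6 116. ] reader now [[ 45.6 -32.  274.7]] shift [0.027  0.0006 0.1587] twist -0.0021572456380621885 tilt [-1.2e-03  4.0e-04 -1.0e+00] F [ 0.2  0.1 -0.3] gap 0.3
```

View pics/w9.png

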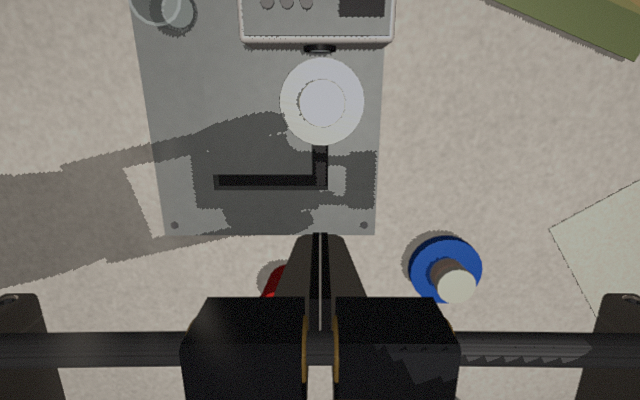

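View pics/s9.png

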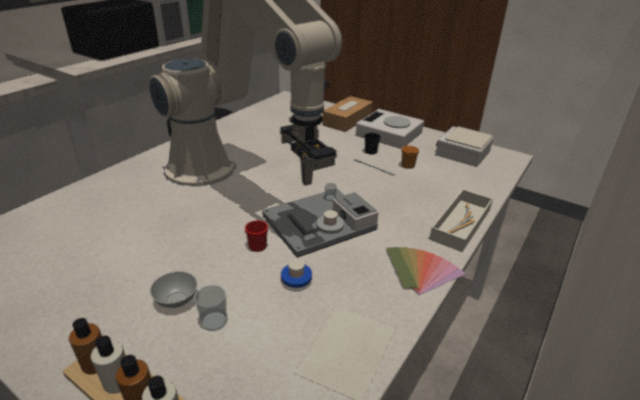

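```bash
python3 - <<'E'
from h import *
import pickle
c=pickle.load(open("w9.pkl","rb"));p=np.load("pose.npy")
print(inv(p,ray(c,[(322,101.5)],36)),inv(p,ray(c,[(322.5,103.5)],65)))
print("slot outer corner check",inv(p,ray(c,[(327.5,189.5)],22)),"plate corner",inv(p,ray(c,[(374.5,235)],22)))
a=cv2.imread("pics/w9.png")[30:200,200:400]
cv2.imwrite("pics/w9c.png",cv2.resize(a,None,fx=3.5,fy=3.5,interpolation=cv2.INTER_CUBIC))
E
```

```text
[[47.30473153 46.12109994 36.        ]] [[47.58190847 44.95561244 65.        ]]
slot outer corner check [[ 53.30073169 -43.11440805  22.        ]] plate corner [[105.29070963 -95.10386456  22.        ]]
```

View pics/w9c.png

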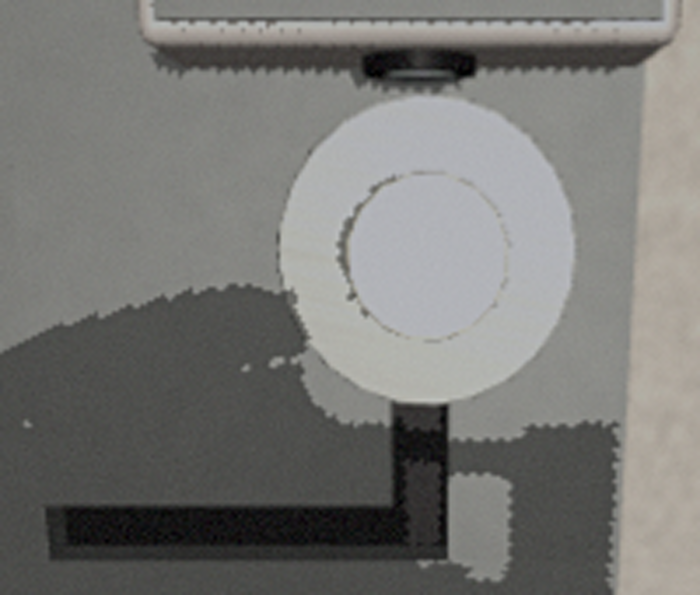

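The carrier measures (47, 45.5) in the reader frame against home at (45, 45). The 2 mm offset is the slot play. The plate and slot check points agree within 0.5 mm.

```bash
python3 -c "
from station import env
print(env.job_done())"
```

```text
the job is handed in; nothing more can be done
None
```

I pushed the steel carrier along both legs of the slot to its closed end and handed the job in at about 15.5 s. No verdict was reported.

- **Pushing:** I used closed fingers on the disc's rim, with the tips about 5 mm above the plate. I pushed along the first leg until the force rose at the corner wall (about 13 N). Then I retreated, turned 90° and pushed along the second leg until it rose again at the slot end (about 15 N).
- **Corner:** after retreating, the carrier measured about (47, -34) mm in the reader frame, against the corner at (45, -35).
- **Home:** the final wrist picture puts the disc centre at about (47, 45.5) mm, roughly 2 mm from home at (45, 45). That offset is the slot's sideways play. Known plate and slot points checked out to within 0.5 mm in the same picture.
- **Jar, pots and beakers:** the disc looks flat, and the bystanders look unmoved in the final scene view, though I did not measure them one by one. The gripper is clear, with force readings near zero.
- **Disagreement:** the scene camera read carrier positions 2–5 mm off the wrist camera. I went by the wrist camera and the contact forces.

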